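Index the display spotlight one hole over to the cake box

TASK

The spotlight on the raffle table lights the bottle in the middle and should light the small white cake box, one index hole over. Hook a fingertip under the pull ring halfway along its boom (do not pinch it), lift the spring pin out of its hole, swing the boom exactly one hole so that the lamp faces the cake box, and let the pin drop fully home there, finishing with your hand clear. Leave every prize and oddment on the table standing where it is.

Things in the scene. Friction and masses are not known exactly. Their poses are not given: they have to be found in the camera images.
- lamp_base: round dark cast-iron foot of the display spotlight, 250 mm across, 10 mm thick, screwed to the table. Origin on the table under the boom's vertical pivot; x points from the pivot to the prizes (the lamp's direction at boom = 0), y to the left of that, z up
- index_plate (a point): middle hole of the curved steel index plate, which lies on the foot on the prizes' side (+x) of the pivot, top face 22 mm above the table. Five holes 11 mm across on a circle of 100 mm radius about the pivot, 25 degrees apart, for boom = -0.873, -0.436, 0, 0.436, 0.873
- boom (a joint): swing of the boom in rad, starts at 0 (middle hole), positive counter-clockwise from above: lamp and ring go to the foot's +y side. Locked while the pin is in a hole; with the pin up it is dragged by the ring with 1 to 4 N and stays where left. Grey flat bar 32 mm wide, 236 mm long, top face 36 mm above the table. Stops at -1.0 and 1.0
- pivot (a point): top of the hexagon pivot nut on the boom, 54 mm above the table, on the pivot axis; its x axis points along the boom to the ring (100 mm from the pivot) and the lamp, and the lamp shines that way. The lamp is a black LED floodlight 98 mm wide (128 mm over its bracket knobs) at the boom's far end, 160 to 203 mm from the pivot, 38 to 93 mm above the table
- index_pin (a joint): lift of the spring index pin in m: 0 home, 0.018 upper stop. A 9 mm round-ended pin, vertical in a sleeve on the boom, 11 mm deep in the plate: clear above 0.011, 0.013 to 0.016 is a good lift. The spring pushes down with about 5 N home, 9 N at the stop. Let go between holes it rests on the plate at 0.011 and snaps down over the next hole
- pull_ring (a point): centre of the upright steel ring fixed on top of the pin, 84 mm above the table when home. 44 mm inside, 56 mm outside, 6 mm wire. A finger passes through along this point's x axis, which lies along the boom and points from the pivot to the lamp, away from the robot. Between ring and pivot nothing is higher than 54 mm; the lamp, up to 93 mm high, begins 60 mm beyond the ring
- cake_box: small white folded-card cake box, 90 mm wide (y), 85 mm deep (x), 73 mm tall, origin under its centre. Stands about 315 mm from the pivot, before a hole next to the middle one: on the foot's +y side that is boom = 0.436, on the -y side boom = -0.436
- biscuit_tin: round metal biscuit tin, 90 mm across, 73 mm tall, origin under its centre; stands in front of the other neighbouring hole.
- liqueur_bottle: amber bottle, 62 mm across, 180 mm tall, origin under its centre; stands in front of the middle hole.
- honey_jar: jar with a brass lid, 66 mm across, 90 mm tall, origin under its centre; bystander left of the foot.
- mug: white mug, 80 mm across, 92 mm tall, origin under its centre; bystander right of the foot.
- gift_carton: brown carton with a grey ribbon, 70 x 85 mm, 120 mm tall, origin under its centre; bystander left of the prizes.
- tape_roll: empty-cored roll of clear tape lying flat, 92 mm across, 30 mm tall, origin under its centre; bystander left of the foot, toward the robot.
- screwdriver: screwdriver 190 mm long lying on the table along its own x, handle to -x; bystander right of the foot, toward the robot.
There are look-alikes about, which are no part of the job. Leave any blue or turquoise look-alike of the cake_box alone.

How it is judged:
By the outcome, as a careful person would: the job done as asked, in the order asked, and still so for the second after the job is handed in, with the robot touching nothing.
It also fails if it takes over 48 s, if anything falls off the work surface, if the arm or the gripper's body presses on something with over 40 N, if the wrist force passes 120 N, or if a joint passes its speed limit or range.

ROBOT

A 6-joint arm with a two-finger parallel gripper is mounted at the origin on the work surface. World frame = base frame: x ahead of the robot, y to its left, z up, the work surface at z = 0. Lengths are in mm, angles in rad, forces in N, time in s.
With the tool pointing down it reaches from about 425 to 950 mm from the base axis. Payload 3.5 kg.
Tool frame: the origin (TCP) lies midway between the tips of the shut fingers; the grasp point (between the pads) lies 19 mm behind it; z points along the fingers, y is the line along which they close (so a half turn about z gives the same grasp; the last joint's range is limited). The gripper opens to 85 mm and grips with 20 to 120 N. Pads are 22 mm wide; open, the fingers measure 114 mm over their backs; the gripper's body (76 mm by 85 mm) begins 54 mm behind the grasp point. The pads swing forward as they close: fully open they stand 13 mm farther back than shut.
Start: joints at [-1.271, 0.286, 1.577, -0, 1.279, -0.15], TCP at [293.5, -607.835, 231.325] pointing down, gripper open.
Joint ranges: [-2.77, 2.77], [-0.9, 2.22], [0.21, 2.48], [-1.53, 4.67], [0.24, 2.81], [-2.84, 2.84]. Speed limits (rad/s): [2.79, 2.79, 3.14, 3.14, 3.14, 3.14].

INTERFACE

Orientations are given as a unit quaternion [w, x, y, z].
In Python, from station import bot gives the robot as it stands.
- The arm moves only by the tool move_arm, never from a script. Its argument "rows" is a list of rows, each a list of 7 numbers: the shift along the tool's x, y, z in m, then the turn, a rotation vector about the tool's x, y, z in degrees, then the finger opening in m, from 0 to 0.0854. In form: [[dx, dy, dz, ax, ay, az, jaw], ...]. A call has 1 to 12 rows; each row shifts and turns the commanded pose from where the row before left it, along the tool's axes as they then stand; what a row does not reach is not made up. A row lasts 1/12 s, in which the tool goes at most 41.7 mm and 7.16 degrees, less where a joint would pass 70% of its speed; a pose out of reach is approached as far as the arm can. A call with a gripper value outside its range is refused whole. The fingers move at their own pace and stop on an object; "newtons" is the grip in N (left out, the last holds). Time passes only in rows, so rows that do not move let the fingers close. It gives the time, the measured TCP pose, the force, the opening and the grip force at its end, in the units of the state.
- bot.get_state(): the state, without advancing time (a new reading comes with each control period).
- bot.camera(name): name is "side" or "top"; returns a dict with "img" (400x640x3 uint8, red, green, blue), "K" (3x3 intrinsics, pixels), "world_from_camera" (4x4, takes a point from camera to world coordinates). Camera axes: x right, y down, z forward; pixel columns grow to the right and rows downward; lengths in mm; the calibration is good to about 2 mm. A picture is of the moment at which its call begins. There is no depth.
- bot.hand_in(): hands the job in; it is judged then, once.
Trained networks look in a picture, given as the dict that the camera call returned (one of the last four; its "shot" number tells which), for a name from the list of things; names that differ only in an ending like _2 or _b are one class to them, and where a whole thing is asked for, a point or a joint stands for the part that bears it (a point fixed in the world has none). Each returns a list of dicts, best first, with "p" (0 to 1); they miss things now and then, are a little off and sometimes report something else, mostly with a low value. They report only what shows in the picture. A call takes as long as a camera call. They do not tell look-alikes from the thing itself.
- bot.silhouettes(picture, target): "region" (400x640 bool, what is visible of it).
- bot.tip_of(picture, target): "position" ([x, y, z] in mm, in world coordinates, good to about 4 mm: a listed point, or the origin of a listed thing).
The state is a dict: "t": time; "joints": joint angles; "qvel": joint speeds; "joint_efforts": joint torques, N m; "ee_pos": TCP position; "ee_rot": TCP orientation; "force": force on the tool from outside, world axes, zero at the start; "torque": the same for the moment, N m; "gripper_width": finger opening in mm; "grasp_force": force on a finger pad.
Only numpy, scipy, OpenCV 4.12 (cv2) and the standard library are available. Lean on these libraries where they do the work, as an engineer would, in place of code of your own. Each camera call takes 0.05 s, during which the arm holds its last target. There are 200 camera calls.

## Working session

There is one attempt and no reset: what is moved stays moved. The work goes in short steps, Python scripts to look and compute and a tool call to move; the robot and the scene stay as the last step left them, time stands still between calls to the robot, and variables do not carry over. Pictures are saved under pics/ and viewed, at most 10 in all, crops included, and the job is handed in when it is done.

Besides the shell and the picture viewer there is one more tool, called after "Emit:" by a JSON object that holds its "fn" and its "kwargs". move_arm: Moves the arm, as the interface text tells. Its arguments: {"type":"object","properties":{"rows":{"type":"array","items":{"type":"array","items":{"type":"number"}}},"newtons":{"type":"number"}},"required":["rows"]}

```bash
mkdir -p pics; ls
cat > h.py <<'E'
import cv2,numpy as np
from station import bot
def save(p,n): cv2.imwrite('pics/'+n,p["img"][:,:,::-1])
def pix(p,X):
    M=np.linalg.inv(np.array(p["world_from_camera"]));c=M[:3,:3]@np.array(X)+M[:3,3];u=np.array(p["K"])@c;return (u[:2]/u[2]).round(0)
E
python3 - <<'E'
from h import *
s=bot.get_state();print({k:np.round(v,3).tolist() for k,v in s.items()})
P={n:bot.camera(n) for n in("side","top")}
for n,p in P.items():
    save(p,n+'0.png'); print(n,np.round(p["world_from_camera"],2).tolist())
    for t in ["lamp_base","index_plate","pivot","pull_ring","cake_box","biscuit_tin","liqueur_bottle","honey_jar","mug"]:
        print(t,[(round(d["p"],2),np.round(d["position"]).tolist(),pix(p,d["position"]).tolist()) for d in bot.tip_of(p,t)[:3]])
E
```

```text
pics
{'t': 0.0, 'joints': [-1.271, 0.287, 1.578, -0.0, 1.279, -0.15], 'qvel': [0.001, -0.002, 0.0, 0.0, -0.001, -0.0], 'joint_efforts': [-0.001, -40.598, -29.262, -0.0, 0.006, -0.0], 'ee_pos': [293.302, -607.216, 229.926], 'ee_rot': [-0.001, 0.975, 0.223, -0.0], 'force': [-0.491, 0.265, -0.366], 'torque': [0.019, -0.016, -0.005], 'grasp_force': 0.0, 'gripper_width': 85.41}
side [[0.93, -0.23, 0.29, 151.34], [-0.37, -0.55, 0.75, -1093.08], [-0.01, -0.8, -0.6, 982.11], [0.0, 0.0, 0.0, 1.0]]
lamp_base []
index_plate []
pivot [(0.61, [418.0, -336.0, -2.0], [313.0, 317.0]), (0.56, [730.0, 187.0, -2.0], [344.0, 176.0])]
pull_ring [(0.43, [536.0, 115.0, 84.0], [296.0, 179.0])]
cake_box [(0.81, [710.0, -108.0, -0.0], [378.0, 230.0]), (0.59, [739.0, 48.0, 4.0], [364.0, 197.0]), (0.59, [761.0, -277.0, 1.0], [423.0, 263.0])]
biscuit_tin [(0.61, [674.0, 309.0, 0.0], [316.0, 160.0]), (0.41, [420.0, -335.0, -4.0], [314.0, 317.0])]
liqueur_bottle [(0.73, [728.0, 187.0, -0.0], [344.0, 175.0])]
honey_jar [(0.69, [547.0, 378.0, 1.0], [276.0, 158.0])]
mug []
top [[-0.01, -0.98, 0.21, 327.37], [-1.0, 0.01, 0.0, 52.31], [-0.0, -0.21, -0.98, 1299.22], [0.0, 0.0, 0.0, 1.0]]
lamp_base []
index_plate [(0.82, [541.0, 119.0, 18.0], [297.0, 220.0])]
pivot [(0.89, [441.0, 83.0, 57.0], [309.0, 252.0]), (0.55, [739.0, 42.0, -4.0], [322.0, 158.0])]
pull_ring [(0.6, [534.0, 112.0, 81.0], [298.0, 218.0])]
cake_box [(0.95, [764.0, -275.0, -3.0], [423.0, 149.0]), (0.94, [706.0, -111.0, 2.0], [371.0, 167.0]), (0.81, [739.0, 42.0, -5.0], [322.0, 158.0])]
biscuit_tin []
liqueur_bottle [(0.96, [736.0, 186.0, 1.0], [275.0, 159.0]), (0.56, [548.0, 370.0, 1.0], [214.0, 219.0])]
honey_jar []
mug [(0.72, [670.0, 312.0, -3.0], [234.0, 180.0]), (0.67, [542.0, -396.0, -4.0], [467.0, 219.0])]
```

View pics/side0.png

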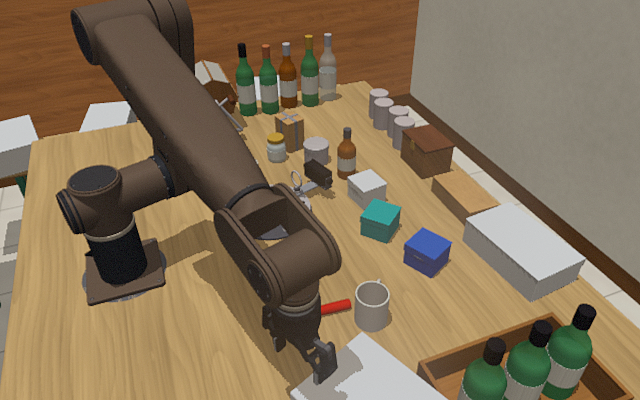

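View pics/top0.png

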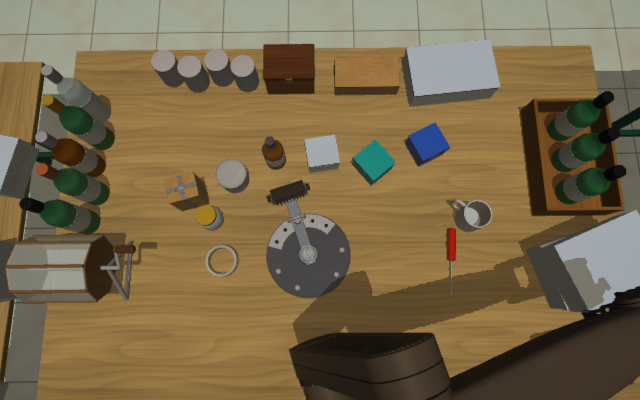

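The top view shows the lamp in the middle at (308,255), with the boom pointing to the bottle at (272,153). The white cake box is at (322,152), on the boom's -y side, and the tin is on the other side at (232,176). From the pivot, the bearings are about 0.33 for the boom and bottle, -0.14 for the cake box and 0.78 for the tin, so the target is boom = -0.436. The ring is at about (536,115,84) and the pivot at (441,83). I'll start the approach now.

Emit:
{"fn": "move_arm", "kwargs": {"rows": [[0,0,-0.03,0,0,0,0],[0,0,-0.03,0,0,0,0],[0.0254,-0.0313,0,0,0,0,0],[0.0254,-0.0313,0,0,0,0,0],[0.0254,-0.0313,0,0,0,0,0],[0.0254,-0.0313,0,0,0,0,0],[0.0254,-0.0313,0,0,0,0,0],[0.0254,-0.0313,0,0,0,0,0],[0.0254,-0.0313,0,0,0,0,0],[0.0254,-0.0313,0,0,0,0,0],[0.0254,-0.0313,0,0,0,0,0],[0.0254,-0.0313,0,0,0,0,0]], "newtons": 20}}

```text
t: 2.0
ee_pos: [386.1, -213.7, 291.6]
ee_rot: [0.0, 0.975, 0.223, 0.0]
force: [1.8, -0.4, 0.3]
gripper_width: -0.1
grasp_force: 0.0
```

Emit:
{"fn": "move_arm", "kwargs": {"rows": [[0.0254,-0.0313,0,0,0,0,0],[0.0254,-0.0313,0,0,0,0,0],[0.0254,-0.0313,0,0,0,0,0],[0.0254,-0.0313,0,0,0,0,0],[0.0254,-0.0313,0,0,0,0,0],[0.0254,-0.0313,0,0,0,0,0],[0.0254,-0.0313,0,0,0,0,0],[0,0,0,0,0,7,0],[0,0,0,0,0,7,0],[0,0,0,0,0,0,0]]}}

```text
t: 2.83
ee_pos: [450.9, 60.2, 291.5]
ee_rot: [0.0, 0.995, 0.103, 0.0]
force: [0.4, 1.1, 0.5]
gripper_width: -0.0
grasp_force: 0.0
```

Run:
```python
from h import *
s=bot.get_state();print({k:np.round(v,4).tolist() for k,v in s.items()})
p=bot.camera("side"); save(p,'side1.png')
q=bot.camera("top"); 
for n,p in(("side",p),("top",q)):
    for t in ["pivot","pull_ring","index_plate"]:
        print(n,t,[(round(d["p"],2),np.round(d["position"]).tolist(),pix(p,d["position"]).tolist()) for d in bot.tip_of(p,t)[:3]])
```

```text
{'t': 2.8333, 'joints': [-0.0909, -0.2625, 2.0216, -0.0001, 1.3824, 1.274], 'qvel': [-0.0337, -0.0064, 0.0058, -0.0, -0.0002, -0.1671], 'joint_efforts': [0.5398, -19.7514, -30.2149, 0.0188, -0.0005, 0.5617], 'ee_pos': [450.9305, 60.1798, 291.4589], 'ee_rot': [0.0, 0.9947, 0.1028, 0.0001], 'force': [0.4114, 1.1056, 0.4646], 'torque': [0.027, 0.0036, 0.0008], 'grasp_force': 0.0, 'gripper_width': -0.0153}
side pivot [(0.82, [442.0, 85.0, 51.0], [270.0, 200.0])]
side pull_ring [(0.57, [534.0, 120.0, 81.0], [295.0, 179.0])]
side index_plate [(0.74, [532.0, 117.0, 22.0], [296.0, 195.0])]
top pivot [(0.56, [442.0, 86.0, 53.0], [307.0, 252.0])]
top pull_ring []
top index_plate []
```

Emit:
{"fn": "move_arm", "kwargs": {"rows": [[0,0,0,0,6.7,0,0],[0,0,0,0,6.7,0,0],[0,0,0,0,6.7,0,0],[0,0,0,0,6.7,0,0],[0,0,0,0,6.7,0,0],[0,0,0,0,6.5,0,0],[-0.0118,-0.0065,0.0256,0,0,0,0],[-0.0118,-0.0065,0.0256,0,0,0,0],[-0.0118,-0.0065,0.0256,0,0,0,0],[-0.0118,-0.0065,0.0256,0,0,0,0],[-0.0118,-0.0065,0.0256,0,0,0,0],[0,0,0,0,0,0,0]]}}

```text
t: 4.23
ee_pos: [481.6, 99.5, 151.5]
ee_rot: [-0.036, 0.936, 0.097, 0.336]
force: [-0.7, 0.4, -0.8]
gripper_width: 0.1
grasp_force: 0.0
```

```bash
cat >> h.py <<'E'
from scipy.spatial.transform import Rotation as Ro
def st():
    s=bot.get_state();R=Ro.from_quat(s["ee_rot"],scalar_first=True).as_matrix()
    print('t',s['t'],'q',np.round(s['joints'],3).tolist(),'pos',np.round(s['ee_pos'],1),'f',np.round(s['force'],1));print(R.round(3));return np.array(s['ee_pos']),R
E
python3 - <<'E'
from h import *
st()
for n in("side","top"):
    p=bot.camera(n);x,y=(296,179) if n=="side" else (298,218)
    im=p["img"][y-60:y+60,x-75:x+75]; cv2.imwrite(f'pics/{n}2.png',cv2.resize(im,None,fx=5,fy=5,interpolation=2)[:,:,::-1])
    for t in ["pivot","pull_ring"]:
        print(n,t,[(round(d["p"],2),np.round(d["position"]).tolist(),pix(p,d["position"]).tolist()) for d in bot.tip_of(p,t)[:3]])
E
```

```text
t 4.2333 q [-0.107, -0.384, 2.485, 0.501, 0.424, 0.864] pos [481.6  99.5 151.5] f [-0.7  0.4 -0.8]
[[ 0.756  0.205  0.622]
 [ 0.157 -0.979  0.132]
 [ 0.636 -0.002 -0.772]]
side pivot [(0.71, [440.0, 88.0, 54.0], [269.0, 199.0])]
side pull_ring [(0.54, [533.0, 116.0, 84.0], [295.0, 179.0]), (0.35, [534.0, 117.0, 21.0], [296.0, 195.0])]
top pivot []
top pull_ring [(0.47, [532.0, 113.0, 81.0], [297.0, 219.0])]
```

View pics/side2.png

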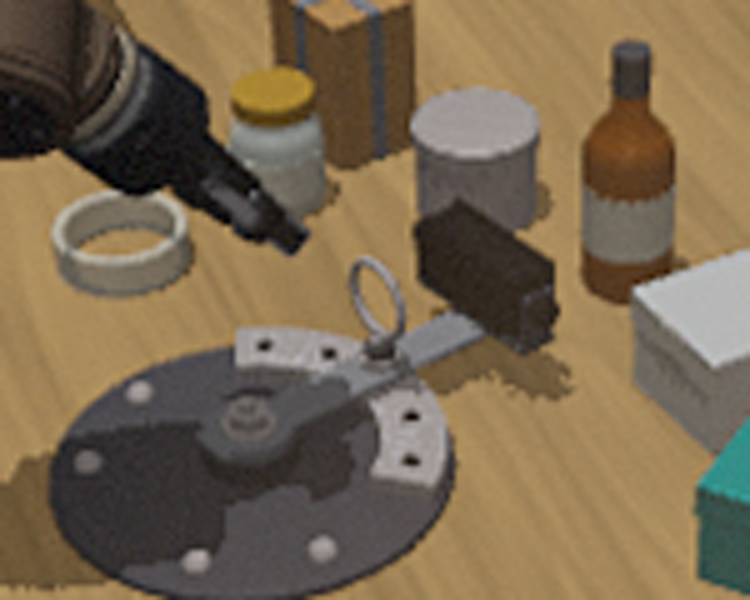

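The side view shows the closed fingers behind and above the ring at (375,300) in the crop, with nothing in the way. Next I descend along the finger axis and stop short of the ring plane.

Emit:
{"fn": "move_arm", "kwargs": {"rows": [[-0.0047,-0.003,0.0115,0,0,0,0],[-0.0047,-0.003,0.0115,0,0,0,0],[0,0,0.0125,0,0,0,0],[0,0,0.0125,0,0,0,0],[0,0,0.0125,0,0,0,0],[0,0,0.0125,0,0,0,0],[0,0,0,0,0,0,0],[0,0,0,0,0,0,0]]}}

```text
t: 5.2
ee_pos: [520.4, 112.4, 94.9]
ee_rot: [-0.035, 0.935, 0.096, 0.34]
force: [-0.0, 0.5, 0.3]
gripper_width: 0.1
grasp_force: 0.0
```

Run:
```python
from h import *
st()
ims=[]
for n in("side","top"):
    p=bot.camera(n);x,y=(296,179) if n=="side" else (298,218)
    ims.append(cv2.resize(p["img"][y-32:y+32,x-32:x+32],(400,400),interpolation=2))
    print(n,"tcp",pix(p,bot.get_state()["ee_pos"]),[(round(d["p"],2),np.round(d["position"]).tolist()) for d in bot.tip_of(p,"pull_ring")[:2]])
cv2.imwrite('pics/both3.png',np.hstack(ims)[:,:,::-1])
```

```text
t 5.2 q [-0.059, -0.131, 2.423, 0.79, 0.238, 0.591] pos [520.4 112.4  94.9] f [-0.   0.5  0.3]
[[ 0.75   0.204  0.629]
 [ 0.156 -0.979  0.131]
 [ 0.642  0.    -0.766]]
side tcp [292. 178.] [(0.53, [534.0, 118.0, 85.0])]
top tcp [297. 222.] [(0.47, [533.0, 119.0, 82.0])]
```

View pics/both3.png

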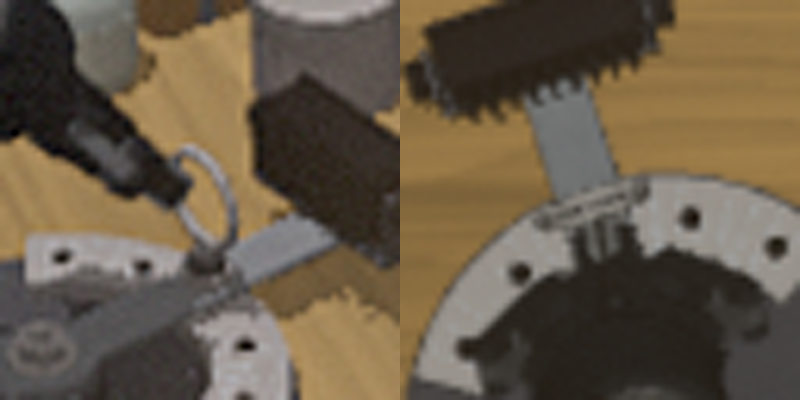

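The tip sits right behind the ring's upper arc and is laterally centred. J5 is close to its lower limit, so I take 8° off the tilt before going in.

Emit:
{"fn": "move_arm", "kwargs": {"rows": [[-0.0017,-0.0007,0,0,-4,0,0],[-0.0017,-0.0008,0,0,-4,0,0],[0,0,0.0058,0,0,0,0],[0,0,0.0058,0,0,0,0],[0,0,0.0058,0,0,0,0],[0,0,0.0059,0,0,0,0],[0,0,0,0,0,0,0],[0,0,0,0,0,0,0]]}}

```text
t: 6.07
ee_pos: [529.8, 117.3, 71.8]
ee_rot: [-0.032, 0.953, 0.099, 0.285]
force: [-0.1, -1.0, 0.8]
gripper_width: -0.2
grasp_force: 0.0
```

Run:
```python
from h import *
st()
ims=[]
for n in("side","top"):
    p=bot.camera(n);x,y=(296,179) if n=="side" else (298,218)
    ims.append(cv2.resize(p["img"][y-32:y+32,x-32:x+32],(400,400),interpolation=2))
    print(n,[(round(d["p"],2),np.round(d["position"]).tolist()) for d in bot.tip_of(p,"pull_ring")[:2]])
cv2.imwrite('pics/both4.png',np.hstack(ims)[:,:,::-1])
```

```text
t 6.0667 q [-0.033, -0.032, 2.348, 0.49, 0.291, 0.898] pos [529.8 117.3  71.8] f [-0.1 -1.   0.8]
[[ 0.818  0.207  0.537]
 [ 0.171 -0.978  0.117]
 [ 0.55  -0.004 -0.835]]
side [(0.44, [535.0, 118.0, 86.0])]
top [(0.43, [538.0, 112.0, 83.0])]
```

View pics/both4.png

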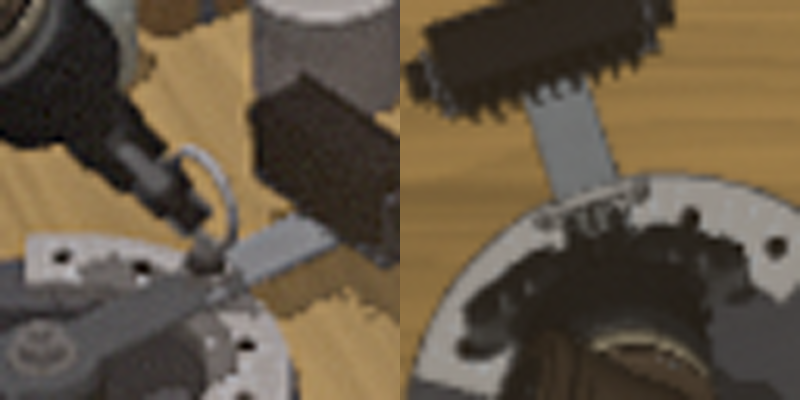

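Emit:
{"fn": "move_arm", "kwargs": {"rows": [[0.0025,0,0.0017,0,0,0,0],[0.0025,0,0.0017,0,0,0,0],[0,0,0,0,0,0,0],[0.0011,0,-0.0017,0,0,0,0],[0.0011,0,-0.0017,0,0,0,0],[0.0011,0,-0.0017,0,0,0,0],[0.0011,0,-0.0017,0,0,0,0],[0,0,0,0,0,0,0],[0,0,0,0,0,0,0]]}}

```text
t: 7.02
ee_pos: [535.5, 118.5, 80.4]
ee_rot: [-0.032, 0.953, 0.099, 0.285]
force: [-1.5, -0.4, -1.5]
gripper_width: 0.1
grasp_force: 1.3
```

Run:
```python
from h import *
st()
for n in("side","top"):
    p=bot.camera(n)
    print(n,[(round(d["p"],2),np.round(d["position"]).tolist()) for d in bot.tip_of(p,"pull_ring")[:2]])
```

```text
t 7.0167 q [-0.029, -0.038, 2.332, 0.454, 0.308, 0.937] pos [535.5 118.5  80.4] f [-1.5 -0.4 -1.5]
[[ 0.817  0.208  0.538]
 [ 0.171 -0.978  0.117]
 [ 0.55  -0.004 -0.835]]
side [(0.63, [533.0, 116.0, 82.0])]
top [(0.5, [537.0, 113.0, 85.0])]
```

Emit:
{"fn": "move_arm", "kwargs": {"rows": [[0.0011,0,-0.0017,0,0,0,0],[0.0011,0,-0.0017,0,0,0,0],[0.0011,0,-0.0017,0,0,0,0],[0,0,0,0,0,0,0]]}}

```text
t: 7.55
ee_pos: [535.0, 118.6, 86.0]
ee_rot: [-0.032, 0.953, 0.1, 0.285]
force: [-2.9, -2.8, -7.0]
gripper_width: -0.2
grasp_force: 3.4
```

Emit:
{"fn": "move_arm", "kwargs": {"rows": [[0.0011,0,-0.0017,0,0,0,0],[0.0011,0,-0.0017,0,0,0,0],[0,0,0,0,0,0,0],[0,0,0,0,0,0,0]]}}

```text
t: 7.88
ee_pos: [535.0, 118.6, 90.2]
ee_rot: [-0.032, 0.953, 0.1, 0.285]
force: [-4.2, -2.4, -7.4]
gripper_width: 0.4
grasp_force: 4.1
```

Run:
```python
from h import *
st()
ims=[]
for n in("side","top"):
    p=bot.camera(n);x,y=(296,179) if n=="side" else (298,218)
    ims.append(cv2.resize(p["img"][y-32:y+32,x-32:x+32],(400,400),interpolation=2))
    print(n,[(round(d["p"],2),np.round(d["position"]).tolist()) for d in bot.tip_of(p,"pull_ring")[:2]])
cv2.imwrite('pics/both5.png',np.hstack(ims)[:,:,::-1])
```

```text
t 7.8833 q [-0.029, -0.06, 2.33, 0.422, 0.332, 0.971] pos [535.  118.6  90.2] f [-4.2 -2.4 -7.4]
[[ 0.818  0.208  0.536]
 [ 0.172 -0.978  0.118]
 [ 0.549 -0.004 -0.836]]
side [(0.49, [537.0, 116.0, 93.0])]
top [(0.25, [621.0, 437.0, 2.0]), (0.18, [733.0, 184.0, 2.0])]
```

View pics/both5.png

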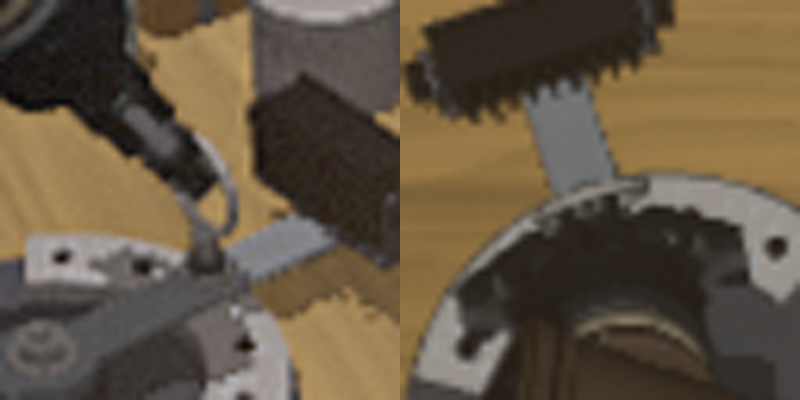

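Emit:
{"fn": "move_arm", "kwargs": {"rows": [[0.0009,0.0005,-0.0014,0,0,0,0],[0.0009,0.0005,-0.0014,0,0,0,0],[0.0009,0.0005,-0.0014,0,0,0,0],[0,0,0,0,0,0,0],[0,0,0,0,0,0,0]]}}

```text
t: 8.5
ee_pos: [535.6, 117.2, 95.5]
ee_rot: [-0.032, 0.953, 0.1, 0.285]
force: [-4.8, -1.6, -9.2]
gripper_width: -0.2
grasp_force: 4.4
```

Run:
```python
from h import *
st()
for n in("side","side"):
    p=bot.camera(n)
    for t in("pull_ring","pivot"): print(n,t,[(round(d["p"],2),np.round(d["position"]).tolist()) for d in bot.tip_of(p,t)[:2]])
```

```text
t 8.5 q [-0.033, -0.071, 2.328, 0.413, 0.344, 0.978] pos [535.6 117.2  95.5] f [-4.8 -1.6 -9.2]
[[ 0.818  0.208  0.537]
 [ 0.172 -0.978  0.118]
 [ 0.55  -0.004 -0.835]]
side pull_ring [(0.63, [531.0, 117.0, 97.0])]
side pivot [(0.67, [439.0, 89.0, 54.0])]
side pull_ring [(0.67, [618.0, 440.0, -1.0]), (0.41, [536.0, 118.0, 97.0])]
side pivot [(0.72, [675.0, 311.0, -1.0]), (0.69, [441.0, 87.0, 52.0])]
```

Emit:
{"fn": "move_arm", "kwargs": {"rows": [[0.0003,0.0016,0.0001,-0.35,0,0.5,0],[0.0003,0.0032,0.0002,-0.7,0,1.05,0],[0.0002,0.0032,0.0002,-0.7,0,1.05,0],[0.0002,0.0032,0.0001,-0.7,0,1.05,0],[0.0002,0.0032,0.0001,-0.7,0,1.05,0],[0,0,0,0,0,0,0]]}}

```text
t: 9.3
ee_pos: [539.2, 103.1, 95.3]
ee_rot: [-0.018, 0.957, 0.052, 0.286]
force: [-5.5, -2.4, -9.4]
gripper_width: 0.1
grasp_force: 4.8
```

Run:
```python
from h import *
st()
for n in("side","top"):
    p=bot.camera(n)
    for t in("pull_ring","pivot"): print(n,t,[(round(d["p"],2),np.round(d["position"]).tolist()) for d in bot.tip_of(p,t)[:2]])
```

```text
t 9.3 q [-0.034, -0.067, 2.324, 0.263, 0.319, 1.203] pos [539.2 103.1  95.3] f [-5.5 -2.4 -9.4]
[[ 0.831  0.11   0.545]
 [ 0.09  -0.994  0.063]
 [ 0.549 -0.004 -0.836]]
side pull_ring [(0.61, [536.0, 100.0, 98.0])]
side pivot [(0.78, [440.0, 88.0, 56.0]), (0.34, [672.0, 311.0, -2.0])]
top pull_ring [(0.64, [538.0, 102.0, 96.0])]
top pivot []
```

Emit:
{"fn": "move_arm", "kwargs": {"rows": [[0.0002,0.0032,0.0001,-0.7,0,1.05,0],[0.0001,0.0032,0.0001,-0.7,0,1.05,0],[0.0001,0.0032,0,-0.7,0,1.05,0],[0,0.0032,0,-0.7,0,1.05,0],[0,0.0032,0,-0.7,0,1.05,0],[0,0.0032,0,-0.7,0,1.05,0],[0,0.0032,0,-0.7,0,1.05,0],[0,0.0012,0,0,0,0,0],[0,0,0,0,0,0,0]]}}

```text
t: 10.35
ee_pos: [540.1, 80.0, 95.0]
ee_rot: [0.005, 0.958, -0.022, 0.285]
force: [-5.3, 0.4, -8.4]
gripper_width: 0.3
grasp_force: 4.8
```

Run:
```python
from h import *
st()
ims=[]
for n in("side","top"):
    p=bot.camera(n);x,y=(305,182) if n=="side" else (306,218)
    ims.append(cv2.resize(p["img"][y-40:y+40,x-40:x+40],(400,400),interpolation=2))
    for t in("pull_ring","pivot"): print(n,t,[(round(d["p"],2),np.round(d["position"]).tolist()) for d in bot.tip_of(p,t)[:2]])
cv2.imwrite('pics/both6.png',np.hstack(ims)[:,:,::-1])
```

```text
t 10.35 q [-0.039, -0.067, 2.324, -0.001, 0.306, 1.579] pos [540.1  80.   95. ] f [-5.3  0.4 -8.4]
[[ 0.836 -0.045  0.547]
 [-0.039 -0.999 -0.021]
 [ 0.547 -0.004 -0.837]]
side pull_ring [(0.43, [537.0, 78.0, 98.0])]
side pivot [(0.61, [438.0, 86.0, 55.0])]
top pull_ring [(0.38, [541.0, 77.0, 95.0])]
top pivot []
```

View pics/both6.png

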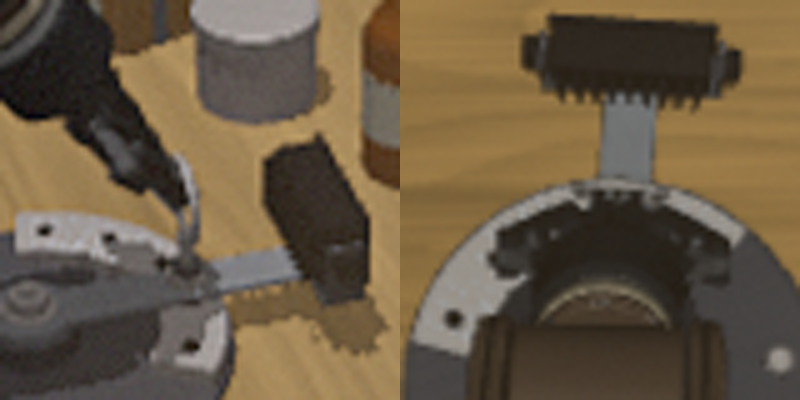

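Emit:
{"fn": "move_arm", "kwargs": {"rows": [[-0.0007,0,0.001,0,0,0,0],[-0.0007,0,0.001,0,0,0,0],[-0.0007,0,0.001,0,0,0,0],[-0.0007,0,0.001,0,0,0,0],[0,0,0,0,0,0,0]]}}

```text
t: 11.07
ee_pos: [540.9, 80.0, 91.5]
ee_rot: [0.005, 0.958, -0.022, 0.287]
force: [-10.8, 0.6, -0.8]
gripper_width: -0.1
grasp_force: 4.8
```

Emit:
{"fn": "move_arm", "kwargs": {"rows": [[0,0.0008,0,0,0,0,0],[0,0.0008,0,0,0,0,0],[0,0.0008,0,0,0,0,0],[0,0,0,0,0,0,0]]}}

```text
t: 11.4
ee_pos: [540.3, 77.6, 90.7]
ee_rot: [0.005, 0.958, -0.022, 0.286]
force: [-6.2, 0.7, -7.4]
gripper_width: 0.0
grasp_force: 4.5
```

Run:
```python
from h import *
st()
for n in("side","top"):
    p=bot.camera(n)
    for t in("pull_ring",): print(n,t,[(round(d["p"],2),np.round(d["position"]).tolist()) for d in bot.tip_of(p,t)[:2]])
```

```text
t 11.4 q [-0.045, -0.059, 2.327, 0.011, 0.293, 1.563] pos [540.3  77.6  90.7] f [-6.2  0.7 -7.4]
[[ 0.835 -0.045  0.548]
 [-0.039 -0.999 -0.021]
 [ 0.548 -0.004 -0.836]]
side pull_ring [(0.54, [539.0, 77.0, 92.0]), (0.51, [534.0, 114.0, 24.0])]
top pull_ring [(0.63, [538.0, 76.0, 92.0]), (0.33, [536.0, 120.0, 18.0])]
```

Emit:
{"fn": "move_arm", "kwargs": {"rows": [[-0.0007,0.0003,0.001,0,0,0,0],[-0.0007,0.0003,0.001,0,0,0,0],[-0.0007,0.0003,0.001,0,0,0,0],[-0.0007,0,0.001,0,0,0,0],[0,0,0,0,0,0,0],[0,0,0,0,0,0,0]]}}

```text
t: 12.1
ee_pos: [540.2, 76.4, 85.8]
ee_rot: [0.005, 0.958, -0.022, 0.286]
force: [-6.9, -1.1, -6.1]
gripper_width: 0.0
grasp_force: 4.5
```

Run:
```python
from h import *
st()
for n in("side","top"):
    p=bot.camera(n)
    for t in("pull_ring",): print(n,t,[(round(d["p"],2),np.round(d["position"]).tolist()) for d in bot.tip_of(p,t)[:2]])
```

```text
t 12.1 q [-0.047, -0.049, 2.329, 0.015, 0.281, 1.556] pos [540.2  76.4  85.8] f [-6.9 -1.1 -6.1]
[[ 0.835 -0.045  0.548]
 [-0.04  -0.999 -0.022]
 [ 0.548 -0.003 -0.836]]
side pull_ring [(0.54, [539.0, 75.0, 84.0]), (0.26, [422.0, 339.0, -1.0])]
top pull_ring [(0.48, [541.0, 73.0, 85.0])]
```

Emit:
{"fn": "move_arm", "kwargs": {"rows": [[-0.0007,0,0.001,0,-0.5,0,0],[-0.0007,0,0.001,0,-0.5,0,0],[-0.0007,0,0.001,0,-0.5,0,0],[-0.0007,0,0.001,0,-0.5,0,0],[-0.0007,0,0.001,0,0,0,0],[-0.0007,0,0.001,0,0,0,0],[-0.0007,0,0.001,0,0,0,0],[0,0,0,0,0,0,0],[0,0,0,0,0,0,0]]}}

```text
t: 13.05
ee_pos: [541.1, 76.6, 79.0]
ee_rot: [0.004, 0.962, -0.022, 0.271]
force: [-9.5, 0.3, -1.3]
gripper_width: -0.3
grasp_force: 4.1
```

Run:
```python
from h import *
st()
ims=[]
for n in("side","top"):
    p=bot.camera(n);x,y=(305,182) if n=="side" else (306,218)
    ims.append(cv2.resize(p["img"][y-32:y+32,x-32:x+32],(400,400),interpolation=2))
    for t in("pull_ring",): print(n,t,[(round(d["p"],2),np.round(d["position"]).tolist()) for d in bot.tip_of(p,t)[:2]])
cv2.imwrite('pics/both7.png',np.hstack(ims)[:,:,::-1])
```

```text
t 13.05 q [-0.047, -0.026, 2.313, 0.014, 0.305, 1.558] pos [541.1  76.6  79. ] f [-9.5  0.3 -1.3]
[[ 0.852 -0.045  0.522]
 [-0.04  -0.999 -0.02 ]
 [ 0.522 -0.004 -0.853]]
side pull_ring [(0.38, [536.0, 74.0, 85.0])]
top pull_ring [(0.59, [537.0, 75.0, 82.0])]
```

View pics/both7.png

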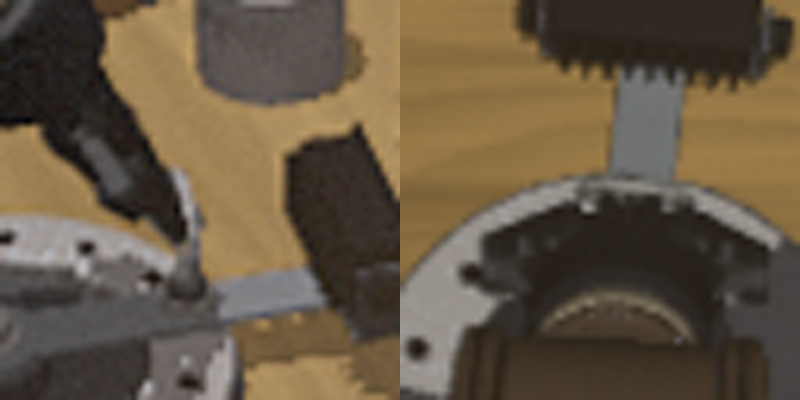

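Emit:
{"fn": "move_arm", "kwargs": {"rows": [[-0.0017,0,0.0008,0,0,0,0],[-0.0017,0,0.0008,0,0,0,0],[0,0,0,0,0,0,0],[0,0,-0.005,0,0,0,0],[0,0,-0.005,0,0,0,0],[0,0,-0.005,0,0,0,0],[0,0,-0.005,0,0,0,0],[0,0,-0.01,0,0,0,0],[0,0,-0.015,0,0,0,0],[0,0,-0.015,0,0,0,0],[0,0,-0.015,0,0,0,0],[0,0,0,0,0,0,0]]}}

```text
t: 14.25
ee_pos: [501.4, 78.0, 143.2]
ee_rot: [0.005, 0.961, -0.021, 0.275]
force: [0.3, -0.7, 0.2]
gripper_width: 0.3
grasp_force: 0.0
```

Run:
```python
from h import *
st()
ims=[]
for n in("side","top"):
    p=bot.camera(n);x,y=(310,182) if n=="side" else (315,210)
    ims.append(cv2.resize(p["img"][y-60:y+60,x-60:x+60],(400,400),interpolation=2))
    for t in("pull_ring","pivot","cake_box"): print(n,t,[(round(d["p"],2),np.round(d["position"]).tolist()) for d in bot.tip_of(p,t)[:3]])
cv2.imwrite('pics/both8.png',np.hstack(ims)[:,:,::-1])
```

```text
t 14.25 q [-0.048, -0.261, 2.375, 0.009, 0.47, 1.561] pos [501.4  78.  143.2] f [ 0.3 -0.7  0.2]
[[ 0.848 -0.044  0.528]
 [-0.039 -0.999 -0.021]
 [ 0.529 -0.002 -0.849]]
side pull_ring [(0.47, [540.0, 75.0, 83.0]), (0.28, [672.0, 310.0, -2.0])]
side pivot [(0.61, [438.0, 88.0, 56.0])]
side cake_box [(0.96, [742.0, 47.0, 2.0]), (0.75, [763.0, -277.0, -0.0]), (0.58, [710.0, -114.0, -2.0])]
top pull_ring [(0.59, [537.0, 74.0, 82.0])]
top pivot []
top cake_box [(0.97, [713.0, -110.0, 4.0]), (0.92, [768.0, -277.0, -3.0]), (0.6, [738.0, 41.0, -6.0])]
```

View pics/both8.png

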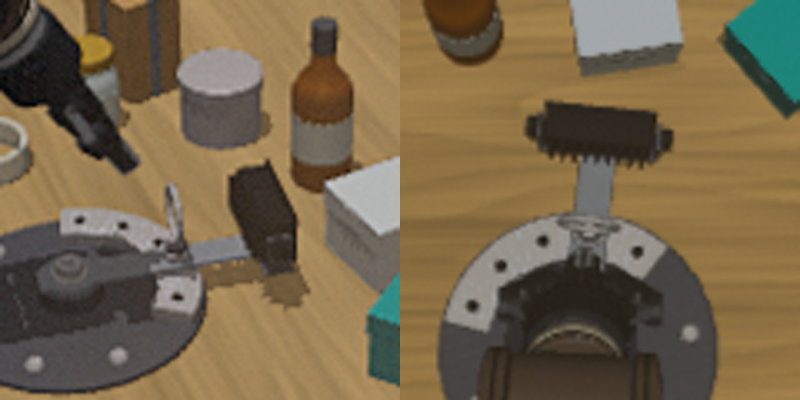

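The lamp now faces the white cake box. One free hole shows at (637,252) to the right of the boom and three to the left, so the boom has moved exactly one hole. The ring reads about 83 mm high, so the pin is home. The hand is clear and the measured force is near zero.

```bash
python3 -c "
from station import bot
print(bot.hand_in())"
```

```text
the job is handed in; nothing more can be done
None
```

The boom is one hole over with the lamp facing the white cake box, the pin reads home and the hand is clear; I handed the job in at about 14 s, saw no prizes disturbed, and got no verdict back.

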